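Clamp a birdhouse for painting with the knob under the board

TASK

Stand the roofless wooden birdhouse box upright in the middle of the painting clamp, its plain side walls facing the two blue jaws, setting it down rather than dropping it. Then tighten the clamp by turning the orange knob under the board (do not push the jaw itself) until the box is held firmly, with about 13 newtons between the jaws; the pine dents at 25 newtons, so feel for the bite and stop. Leave the box clamped and the other things where they are.

Things in the scene. Friction and masses are not known exactly. Their poses are not given: they have to be found in the camera images.
- stand: Painting clamp: fixed plywood board 180 (x) by 200 mm (y), top 90, underside 78 mm above the table. Origin on the table under its centre. Along its y: orange knob under the -y edge, sliding jaw, place for the box, fixed blue fence (70 x 20 mm, 30 high), its face at y = 43 to 53 mm: it varies and is not measured, so feel. Legs at x = +-82 mm, y = -45 to 95; else only the knob is below the board.
- jaw: Blue sliding jaw on the board, 70 mm long (x), 24 mm thick, 30 mm high, with a springy cork pad (12 N per mm). Origin at the middle of the pad's face, at the board's top; axes as the stand's. The face looks to the stand's +y. It closes to +y, 10 mm per radian of knob turn, from stand y = -35 mm at knob 0, and stays where the knob leaves it.
- knob (a joint): Angle of the orange knob in rad, 0 = fully open, growing anticlockwise seen from above, which closes the jaw (range 0 to 4). Stiff, self-locking: turning it free takes a steady 0.20 N m; each newton of squeeze between the jaws adds 0.010 N m (0.33 N m at 13 N). Let go, it stays put if the squeeze is under 20 N.
- knob_hub (a point): Knob centre on its vertical axis (stand x 0, y -80 mm: 20 mm inside the -y edge), 66 mm above the table, mid-height of its arms; turns with it. Hub 40 mm wide. Four arms in a cross, 62 mm long from the axis, 14 wide, 18 high; at angle 0 along the stand's x and y. They stick out up to 42 mm past the edge: push them sideways, one after another, with fingertips reaching down past the edge.
- house_center (a point): Centre (half-way up) of the loose birdhouse box: pale pine, open top, 58 mm (its x, between the front wall with the dark round entrance and the back wall) by 64 mm (its y, between the plain side walls), 80 mm high, walls 6 mm, 0.13 to 0.23 kg. Its y is to run along the stand's y; the entrance may face either way.
- finished_house: Finished birdhouse with white gable roof, 120 by 120 mm, 150 mm high; leave it. Origin under its centre.
- red_jar: Red paint jar, 48 mm diameter, 60 mm high; leave it. Origin under its centre.
- blue_jar: Blue paint jar, 48 mm diameter, 60 mm high; leave it. Origin under its centre.
- brush: Paint brush lying on the table; leave it. Origin under its middle.
Mind the look-alikes: they are no part of the job. Leave any green look-alike of the part that bears house_center alone.

How it is judged:
By the outcome, as a careful person would: the job done as asked, in the order asked, and still so for the second after the job is handed in, with the robot touching nothing.
It also fails if it takes over 67 s, if anything falls off the work surface, if the arm or the gripper's body presses on something with over 40 N, if the wrist force passes 120 N, or if a joint passes its speed limit or range.

ROBOT

A 7-joint arm with a two-finger parallel gripper is mounted at the origin on the work surface. World frame = base frame: x ahead of the robot, y to its left, z up, the work surface at z = 0. Lengths are in m, angles in rad, forces in N, time in s.
With the tool pointing down it reaches from about 0.425 to 0.925 m from the base axis. Payload 6.8 kg.
Tool frame: the origin (TCP) lies at the very end of the fingers, on their centre line; the grasp point (between the pads) lies 19 mm behind it; z points along the fingers, y is the line along which they close (so a half turn about z gives the same grasp; the last joint's range is limited). The gripper opens to 85 mm and grips with 20 to 120 N. Pads are 22 mm wide; open, the fingers measure 114 mm over their backs; the gripper's body (76 mm by 85 mm) begins 54 mm behind the grasp point. The pads swing forward as they close: fully open they stand 13 mm farther back than shut.
Start: joints at [-1.458, 0.477, 0.022, 1.555, -0.011, 1.109, -0.083], TCP at [0.148, 0.659, 0.231] pointing down, gripper open.
Joint ranges: [-2.96, 2.96], [-0.34, 2.1], [-1.41, 1.46], [0.24, 2.44], [-1.37, 4.51], [0.17, 1.92], [-2.96, 2.96]. Speed limits (rad/s): [2.39, 2.39, 3.14, 3.14, 3.14, 3.14, 3.14].

INTERFACE

Orientations are given as a unit quaternion [w, x, y, z].
In Python, from station import get_obs, read_camera, hand_in gives the robot as it stands.
- The arm moves only by the tool arm_command, never from a script. Its argument "commands" is one flat list of numbers, 7 for each row, row after row: the shift along the tool's x, y, z in m, then the turn, a rotation vector about the tool's x, y, z in degrees, then the opening, from 0 (shut) to 1 (fully open). In form: [tx, ty, tz, rx, ry, rz, fingers, tx, ty, tz, rx, ry, rz, fingers, ...]. A call has 1 to 8 rows; each row is the pose to reach, as a shift and turn from the pose commanded when the call began, along the tool's axes at that moment; what a row does not reach only later rows make up. A row lasts 1/10 s, in which the tool goes at most 50 mm and 8.59 degrees, less where a joint would pass 70% of its speed; a pose out of reach is approached as far as the arm can. A call with a gripper value outside its range is refused whole. The fingers move at their own pace and stop on an object; "force" is the grip in N (left out, the last holds). Time passes only in rows, so rows that repeat a pose let the fingers close. It gives the time, the measured TCP pose, the force, the opening and the grip force at its end, in the units of the state.
- get_obs(): the state, without advancing time (a new reading comes with each control period).
- read_camera(name): name is "scene" or "top"; returns a dict with "img" (480x640x3 uint8, red, green, blue), "camera_matrix" (3x3 intrinsics, pixels), "pose" (4x4, takes a point from camera to world coordinates). Camera axes: x right, y down, z forward; pixel columns grow to the right and rows downward; lengths in m; the calibration is good to about 2 mm. A picture is of the moment at which its call begins. There is no depth.
- hand_in(): hands the job in; it is judged then, once.
The state is a dict: "t": time; "q": joint angles; "joint_vel": joint speeds; "joint_torque": joint torques, N m; "eef_pos": TCP position; "tool_rot": TCP orientation; "contact_force": force on the tool from outside, world axes, zero at the start; "torque": the same for the moment, N m; "gripper_width": opening from 0.0 (shut) to 1.0 (fully open); "grasp_force": force on a finger pad.
Only numpy, scipy, OpenCV 4.12 (cv2) and the standard library are available. Lean on these libraries where they do the work, as an engineer would, in place of code of your own. Each camera call takes 0.05 s, during which the arm holds its last target. There are 200 camera calls.

## Working session

There is one attempt and no reset: what is moved stays moved. The work goes in short steps, Python scripts to look and compute and a tool call to move; the robot and the scene stay as the last step left them, time stands still between calls to the robot, and variables do not carry over. Pictures are saved under pics/ and viewed, at most 10 in all, crops included, and the job is handed in when it is done.

Besides the shell and the picture viewer there is one more tool, called after "Request:" by a JSON object that holds its "method" and its "body", one argument or row to a line. arm_command: Moves the arm, as the interface text tells. Its arguments: {"type":"object","properties":{"commands":{"type":"array","items":{"type":"number"}},"force":{"type":"number"}},"required":["commands"]}

```bash
mkdir -p pics
cat > h.py <<'E'
import numpy as np, cv2
from station import get_obs, read_camera, hand_in
np.set_printoptions(precision=4,suppress=True)
def snap(n,f):
    c=read_camera(n); cv2.imwrite('pics/'+f,c['img'][:,:,::-1]); np.savez('pics/'+n,**c); return c
def load(n): return np.load('pics/'+n+'.npz')
def px2w(c,uv,z):
    K,P=c['camera_matrix'],c['pose']
    r=P[:3,:3]@np.linalg.solve(K,[uv[0],uv[1],1.]); o=P[:3,3]
    return o+r*(z-o[2])/r[2]
def w2px(c,p):
    K,P=c['camera_matrix'],c['pose']
    q=K@(P[:3,:3].T@(np.array(p)-P[:3,3])); return q[:2]/q[2]
E
python3 - <<'E'
from h import *
for n in('top','scene'):
    c=snap(n,n+'1.png'); print(n,c['pose'],c['camera_matrix'])
o=get_obs(); print({k:o[k] for k in o})
E
```

```text
top [[ 0.0103 -0.9944  0.105   0.4469]
 [-0.9999 -0.0097  0.0065 -0.011 ]
 [-0.0055 -0.1051 -0.9944  1.1505]
 [ 0.      0.      0.      1.    ]] [[469.095    0.     328.797 ]
 [  0.     469.095  246.7959]
 [  0.       0.       1.    ]]
scene [[-0.5713  0.6064 -0.5531  1.4145]
 [ 0.8207  0.4279 -0.3785  0.5715]
 [ 0.0071 -0.6702 -0.7422  1.215 ]
 [ 0.      0.      0.      1.    ]] [[577.332    0.     317.5071]
 [  0.     577.332  239.2878]
 [  0.       0.       1.    ]]
{'t': 0.1, 'q': array([-1.4581,  0.4777,  0.0224,  1.5563, -0.0115,  1.1093, -0.0831]), 'joint_vel': array([-0.0001, -0.0018,  0.0006, -0.0015, -0.0008,  0.0003, -0.0004]), 'joint_torque': array([  0.0048, -59.7762,   1.6139, -28.1954,   0.0129,   0.0051,
        -0.    ]), 'eef_pos': array([0.1477, 0.6581, 0.2304]), 'tool_rot': array([-0.    ,  0.1102,  0.9939, -0.0008]), 'contact_force': array([-0.3661, -0.6802, -0.3611]), 'torque': array([-0.0134,  0.0294, -0.0416]), 'grasp_force': 0.0, 'gripper_width': 1.0010674484238387}
```

View pics/top1.png

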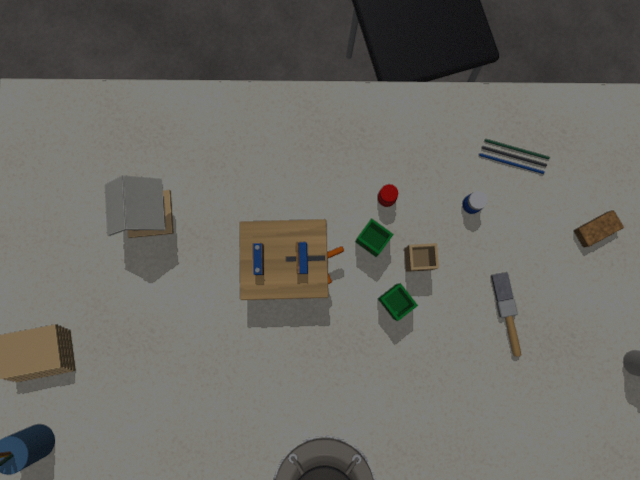

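View pics/scene1.png

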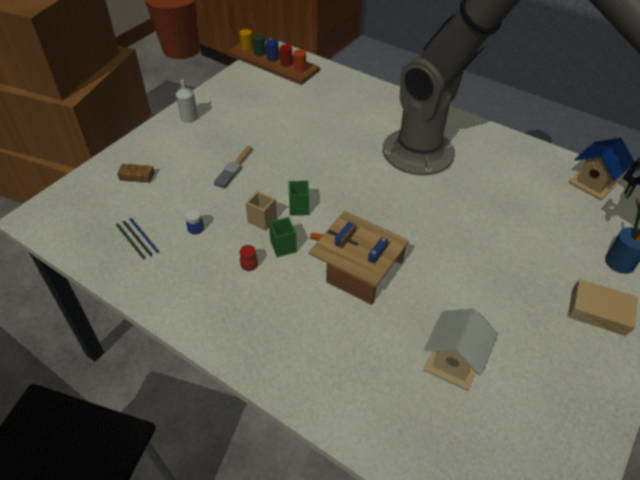

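The pine box is at top (423,257). The look-alikes are green boxes at (375,237) and (398,301), the finished house at (140,205) and the planks at (35,352). I choose the uncoloured pine one at (423,257) and check it in one crop together with the stand.

Run:
```python
import cv2
a=cv2.imread('pics/top1.png')[205:315,230:450]
b=cv2.imread('pics/scene1.png')[170:310,230:420]
cv2.imwrite('pics/c1.png',cv2.resize(a,(792,396),interpolation=cv2.INTER_CUBIC))
cv2.imwrite('pics/c2.png',cv2.resize(b,(760,560),interpolation=cv2.INTER_CUBIC))
```

```text
(no output)
```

View pics/c1.png

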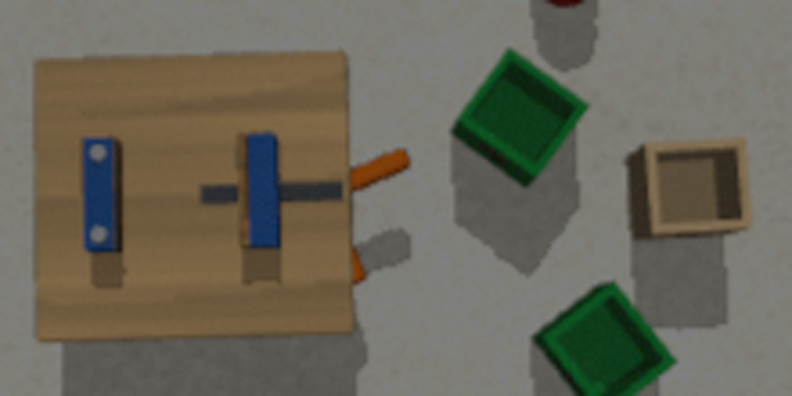

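View pics/c2.png

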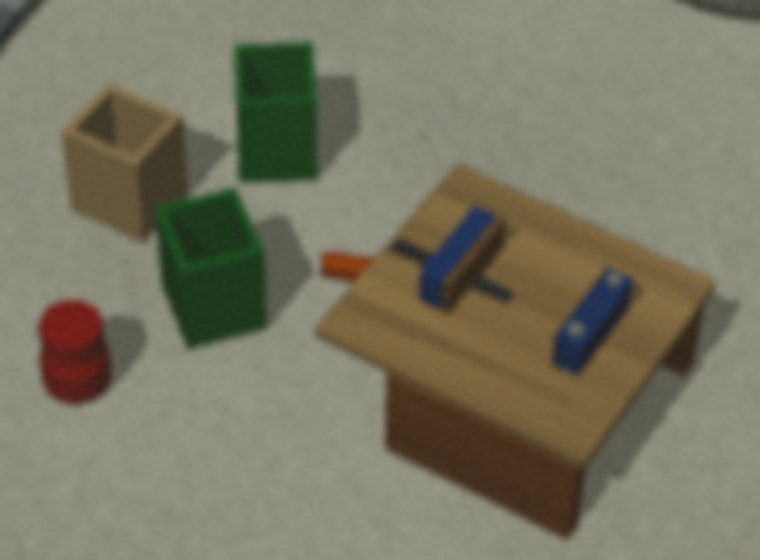

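The crop confirms it: an uncoloured open pine box, standing upright and nearly aligned with the stand. Top-face corners are at c1 (645,143), (743,139), (749,230), (640,237). The stand is at (35,60), (346,52), (352,332), (38,339), with a knob arm tip at (409,155).

```bash
cat > fit.py <<'E'
from h import *
from scipy.optimize import least_squares
T,S=load('top'),load('scene')
t=lambda a:np.array(a)/3.6+[230,205]-.36
s=lambda a:np.array(a)/4+[230,170]-.375
def fit(tc,sc,dx,dy,z):
    c=np.array([[1,1],[1,-1],[-1,-1],[-1,1]])*[dx/2,dy/2]
    def W(p):
        R=np.array([[np.cos(p[2]),-np.sin(p[2])],[np.sin(p[2]),np.cos(p[2])]]); return c@R.T+p[:2]
    def f(p):
        return np.concatenate([np.array([w2px(T,[*w,z]) for w in W(p)])-tc,np.array([w2px(S,[*w,z]) for w in W(p)])-sc]).ravel()
    r=least_squares(f,[.5,-.1,0]); return r.x,np.sqrt((r.fun**2).mean()),r.fun.reshape(2,4,2)
# order: (+x+y),(+x-y),(-x-y),(-x+y)
st=fit(t([[35,60],[346,52],[352,332],[38,339]]),s([[585,463],[317,331],[462,165],[714,283]]),.18,.2,.09)
print('stand',st[0],np.degrees(st[0][2]),st[1])
for d in((.058,.064),(.064,.058)):
    b=fit(t([[645,143],[743,139],[749,230],[640,237]]),s([[143,160],[65,130],[112,86],[184,122]]),*d,.08)
    print('box',d,b[0],np.degrees(b[0][2]),b[1])
x,y,a=st[0]; R=np.array([[np.cos(a),-np.sin(a)],[np.sin(a),np.cos(a)]])
L=lambda w:R.T@(w[:2]-[x,y])
print('knob tip',L(px2w(T,t([409,155]),.070)), 'tip2',L(px2w(T,t([358,280]),.07)))
print('jaw',[L(px2w(T,t(p),.12)) for p in([249,133],[276,132],[280,246],[250,247])])
print('fence',[L(px2w(T,t(p),.12)) for p in([83,139],[115,138],[118,250],[86,251])])
print('green',[px2w(T,t(p),.08)[:2] for p in([511,50],[586,104],[527,183],[454,130],[609,284],[674,361],[535,338])])
print('redjar',px2w(T,np.array([388,192]),.06))
E
python3 fit.py
```

```text
stand [0.5315 0.0994 0.0339] 1.9429678173703677 0.7521687358675688
box (0.058, 0.064) [ 0.5398 -0.2193  0.0425] 2.437016790034643 0.8861713923875828
box (0.064, 0.058) [ 0.5398 -0.2193  0.0499] 2.861805492697647 1.6437852873740841
knob tip [ 0.0231 -0.1377] tip2 [-0.0563 -0.103 ]
jaw [array([ 0.0339, -0.0384]), array([ 0.0341, -0.055 ]), array([-0.036 , -0.0562]), array([-0.0362, -0.0378])]
fence [array([0.0327, 0.0637]), array([0.0328, 0.044 ]), array([-0.0361,  0.0428]), array([-0.0362,  0.0623])]
green [array([ 0.6266, -0.1021]), array([ 0.5921, -0.1501]), array([ 0.5411, -0.1124]), array([ 0.5746, -0.0658]), array([ 0.4775, -0.1641]), array([ 0.4297, -0.2047]), array([ 0.4431, -0.1174])]
redjar [ 0.6938 -0.1426  0.06  ]
```

```bash
cat > go.py <<'E'
import sys
from h import *
from scipy.spatial.transform import Rotation as Ro
ST=(0.5315,0.0994,0.0339)
def stand(px,py):
    c,s=np.cos(ST[2]),np.sin(ST[2]); return ST[0]+c*px-s*py, ST[1]+s*px+c*py
def go(x,y,z,yaw):  # yaw deg of tool y axis in world, tool down
    o=get_obs(); w,a,b,c=o['tool_rot']; R=Ro.from_quat([a,b,c,w]); ya=np.radians(yaw)
    ty=np.array([np.cos(ya),np.sin(ya),0]); M=Ro.from_matrix(np.c_[np.cross(ty,[0,0,-1]),ty,[0,0,-1]])
    print('now',o['eef_pos'],'q',o['q'],'F',o['contact_force'],'t',o['t'])
    print('shift',R.inv().apply(np.array([x,y,z])-o['eef_pos']),'rot',np.degrees((R.inv()*M).as_rotvec()))
if __name__=='__main__':
    a=[float(v) for v in sys.argv[2:]]
    if sys.argv[1]=='s': X,Y=stand(a[0],a[1]); print(X,Y); go(X,Y,a[2],a[3]+np.degrees(ST[2]))
    else: go(*a)
E
python3 go.py w 0.540 -0.219 0.18 2.4
```

```text
now [0.1477 0.6581 0.2304] q [-1.4581  0.4777  0.0224  1.5563 -0.0115  1.1093 -0.0831] F [-0.3661 -0.6802 -0.3611] t 0.1
shift [-0.5749 -0.7698  0.0518] rot [-0.0769  0.0684 74.9485]
```

Request:
{"method": "arm_command", "body": {
  "commands": [-0.575,-0.77,0.05,0,0,75,1,-0.575,-0.77,0.05,0,0,75,1,-0.575,-0.77,0.05,0,0,75,1,-0.575,-0.77,0.05,0,0,75,1,-0.575,-0.77,0.05,0,0,75,1,-0.575,-0.77,0.05,0,0,75,1,-0.575,-0.77,0.05,0,0,75,1,-0.575,-0.77,0.05,0,0,75,1],
  "force": 30
}}

```text
t: 0.9
eef_pos: [0.3112, 0.2919, 0.2103]
tool_rot: [-0.0, 0.654, 0.756, -0.0]
contact_force: [1.8, -0.2, -0.6]
gripper_width: 0.999
grasp_force: 0.0
```

```bash
python3 go.py w 0.540 -0.219 0.18 2.4
```

```text
now [0.3112 0.2919 0.2103] q [-1.2362  0.0794  0.3587  2.1594 -0.0357  0.9081 -0.7126] F [ 1.78   -0.1763 -0.5778] t 0.9
shift [-0.5384  0.1531  0.0302] rot [-0.0112 -0.0096  5.8498]
```

Request:
{"method": "arm_command", "body": {
  "commands": [-0.188,0.114,0.02,0,0,6,1,-0.188,0.114,0.02,0,0,6,1,-0.188,0.114,0.02,0,0,6,1,-0.188,0.114,0.02,0,0,6,1,-0.538,0.153,0.03,0,0,6,1,-0.538,0.153,0.03,0,0,6,1,-0.538,0.153,0.03,0,0,6,1,-0.538,0.153,0.03,0,0,6,1]
}}

```text
t: 1.7
eef_pos: [0.4946, -0.0527, 0.1859]
tool_rot: [-0.0, 0.691, 0.723, 0.0]
contact_force: [0.9, 1.0, 0.7]
gripper_width: 1.003
grasp_force: 0.0
```

Request:
{"method": "arm_command", "body": {
  "commands": [-0.36,0.04,0.01,0,0,0,1]
}}

```text
t: 1.8
eef_pos: [0.503, -0.1018, 0.1845]
tool_rot: [0.0, 0.691, 0.723, 0.0]
contact_force: [0.2, 0.9, -1.1]
gripper_width: 1.001
grasp_force: 0.0
```

```bash
python3 go.py w 0.540 -0.219 0.15 2.4
```

```text
now [ 0.503  -0.1018  0.1845] q [-0.4638  0.308   0.6586  2.0203 -0.2414  0.8888  0.3717] F [ 0.1914  0.8785 -1.0765] t 1.8
shift [-0.1187  0.0315  0.0345] rot [0.0234 0.0019 0.2522]
```

Request:
{"method": "arm_command", "body": {
  "commands": [-0.119,0.032,0.035,0,0,0,1,-0.119,0.032,0.035,0,0,0,1,-0.119,0.032,0.035,0,0,0,1,-0.119,0.032,0.07,0,0,0,1,-0.119,0.032,0.1,0,0,0,1,-0.119,0.032,0.13,0,0,0,1,-0.119,0.032,0.148,0,0,0,1,-0.119,0.032,0.148,0,0,0,1]
}}

```text
t: 2.6
eef_pos: [0.5375, -0.2168, 0.0339]
tool_rot: [-0.002, 0.691, 0.723, -0.001]
contact_force: [0.3, -0.8, 0.8]
gripper_width: 0.999
grasp_force: 0.0
```

Request:
{"method": "arm_command", "body": {
  "commands": [0,0,0,0,0,0,0.6,0,0,0,0,0,0,0.4,0,0,0,0,0,0,0.4,0,0,0,0,0,0,0.4,0,0,0,0,0,0,0.4,0,0,0,0,0,0,0.4,0,0,0,0,0,0,0.4,0,0,0,0,0,0,0.4],
  "force": 30
}}

```text
t: 3.4
eef_pos: [0.5407, -0.2181, 0.038]
tool_rot: [0.001, 0.691, 0.723, 0.001]
contact_force: [0.2, -0.0, 6.8]
gripper_width: 0.677
grasp_force: 33.0
```

Run:
```python
from h import *
c=snap('top','top2.png');d=snap('scene','sc2.png')
a=cv2.resize(c['img'][205:315,370:480],(440,440));b=cv2.resize(d['img'][130:280,200:350],(440,440))
cv2.imwrite('pics/g1.png',np.hstack([a,b])[:,:800,::-1]); print(get_obs()['gripper_width'])
```

```text
0.6750608140731718
```

View pics/g1.png

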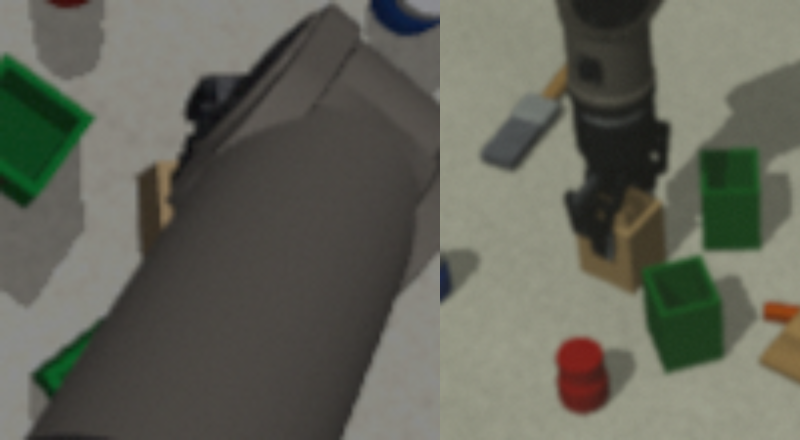

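Gripped: opening 0.675 × 85 = 57.4 mm, with the pine box between the fingers in the right half (about (620,240)) and the green boxes untouched.

Request:
{"method": "arm_command", "body": {
  "commands": [0,0,-0.03,0,0,0,0.4,0,0,-0.07,0,0,0,0.4,0,0,-0.11,0,0,0,0.4,0,0,-0.15,0,0,0,0.4,0,0,-0.165,0,0,0,0.4]
}}

```text
t: 4.0
eef_pos: [0.5412, -0.2185, 0.2057]
tool_rot: [0.002, 0.691, 0.723, 0.002]
contact_force: [-0.3, -0.6, -1.3]
gripper_width: 0.675
grasp_force: 33.3
```

```bash
python3 go.py s 0 0.007 0.20 0
```

```text
0.5312627454486439 0.10639597815018463
now [ 0.5412 -0.2185  0.2057] q [-0.2387  0.4103  0.6752  1.8451 -0.3054  0.9852  0.6105] F [-0.3246 -0.5665 -1.2951] t 4.0
shift [0.325  0.0047 0.0053] rot [0.3285 0.0685 0.6298]
```

Request:
{"method": "arm_command", "body": {
  "commands": [0.04,0.005,0,0,0,0.6,0.4,0.08,0.005,0,0,0,0.6,0.4,0.13,0.005,0,0,0,0.6,0.4,0.18,0.005,0,0,0,0.6,0.4,0.23,0.005,0.005,0,0,0.6,0.4,0.28,0.005,0.005,0,0,0.6,0.4,0.31,0.005,0.005,0,0,0.6,0.4,0.325,0.005,0.005,0,0,0.6,0.4]
}}

```text
t: 4.8
eef_pos: [0.5288, 0.1113, 0.1958]
tool_rot: [-0.001, 0.693, 0.721, -0.0]
contact_force: [-0.2, -0.9, -2.0]
gripper_width: 0.679
grasp_force: 33.2
```

Request:
{"method": "arm_command", "body": {
  "commands": [0,0,0,0,0,0,0.4,0,0,0.01,0,0,0,0.4,0,0,0.02,0,0,0,0.4,0,0,0.02,0,0,0,0.4]
}}

```text
t: 5.2
eef_pos: [0.5288, 0.1049, 0.1748]
tool_rot: [-0.001, 0.696, 0.718, -0.002]
contact_force: [0.1, -0.7, -2.1]
gripper_width: 0.676
grasp_force: 33.2
```

```bash
python3 go.py s 0 0.007 0.129 0
python3 - <<'E'
from h import *
c=snap('top','top3.png');d=snap('scene','sc3.png')
a=cv2.resize(c['img'][205:315,230:340],(400,400));b=cv2.resize(d['img'][150:320,270:440],(400,400))
cv2.imwrite('pics/g2.png',np.hstack([a,b])[:,:,::-1])
E
```

```text
0.5312627454486439 0.10639597815018463
now [0.5288 0.1049 0.1748] q [-0.7966  0.3643  0.6066  1.9668 -0.2628  0.8918 -0.0218] F [ 0.0549 -0.6824 -2.1451] t 5.2
shift [0.0015 0.0026 0.0457] rot [-0.1782  0.0924 -0.1344]
```

View pics/g2.png

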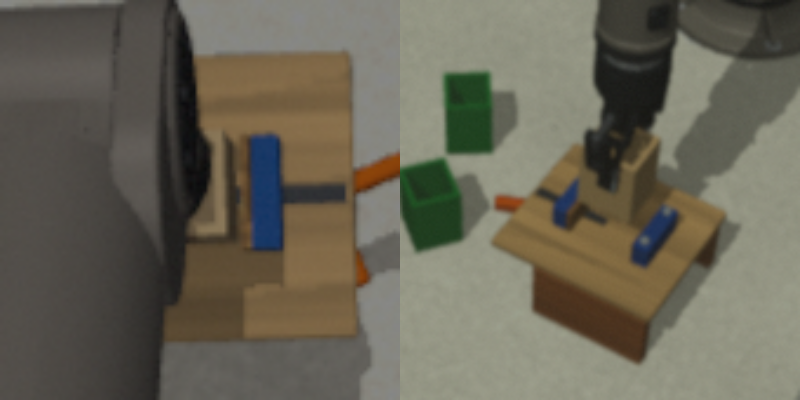

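The held box hangs between the jaws, centred and aligned (left crop, box at (210,185), jaw at (265,190)). I lower it gently.

Request:
{"method": "arm_command", "body": {
  "commands": [0.0015,0.0025,0.012,0,0,0,0.4,0.0015,0.0025,0.024,0,0,0,0.4,0.0015,0.0025,0.033,0,0,0,0.4,0.0015,0.0025,0.038,0,0,0,0.4,0.0015,0.0025,0.041,0,0,0,0.4,0.0015,0.0025,0.043,0,0,0,0.4,0.0015,0.0025,0.044,0,0,0,0.4,0.0015,0.0025,0.044,0,0,0,0.4]
}}

```text
t: 6.1
eef_pos: [0.5326, 0.1089, 0.1328]
tool_rot: [0.0, 0.695, 0.719, 0.0]
contact_force: [0.2, -0.0, -1.7]
gripper_width: 0.674
grasp_force: 33.2
```

```bash
python3 go.py s 0 0.007 0.129 0
```

```text
0.5312627454486439 0.10639597815018463
now [0.5326 0.1089 0.1328] q [-0.7644  0.4299  0.5702  1.9919 -0.317   0.8066  0.0213] F [ 0.2084 -0.047  -1.7391] t 6.1
shift [-0.0024 -0.0014  0.0038] rot [ 0.0181 -0.0098  0.0535]
```

Request:
{"method": "arm_command", "body": {
  "commands": [-0.002,-0.001,0.001,0,0,0,0.4,-0.002,-0.001,0.002,0,0,0,0.4,-0.002,-0.001,0.003,0,0,0,0.4,-0.002,-0.001,0.003,0,0,0,0.4]
}}

```text
t: 6.5
eef_pos: [0.5314, 0.1068, 0.1295]
tool_rot: [-0.0, 0.695, 0.719, -0.0]
contact_force: [-0.7, 0.7, -0.9]
gripper_width: 0.675
grasp_force: 33.2
```

Request:
{"method": "arm_command", "body": {
  "commands": [0,0,0.001,0,0,0,0.4,0,0,0.001,0,0,0,0.4]
}}

```text
t: 6.7
eef_pos: [0.5315, 0.1068, 0.1285]
tool_rot: [-0.0, 0.695, 0.719, -0.0]
contact_force: [0.9, 0.0, -1.4]
gripper_width: 0.676
grasp_force: 33.2
```

Request:
{"method": "arm_command", "body": {
  "commands": [0,0,0.001,0,0,0,0.4,0,0,0.001,0,0,0,0.4]
}}

```text
t: 6.9
eef_pos: [0.5316, 0.1069, 0.1281]
tool_rot: [-0.0, 0.695, 0.719, 0.0]
contact_force: [-2.3, 0.2, 4.2]
gripper_width: 0.679
grasp_force: 33.5
```

Request:
{"method": "arm_command", "body": {
  "commands": [0,0,0.001,0,0,0,0.4,0,0,0.001,0,0,0,0.4]
}}

```text
t: 7.1
eef_pos: [0.5316, 0.1069, 0.128]
tool_rot: [-0.001, 0.695, 0.719, 0.0]
contact_force: [-6.9, -0.1, 14.9]
gripper_width: 0.68
grasp_force: 34.6
```

Contact with the board at TCP z 0.128. I ease up, open, and rise.

Request:
{"method": "arm_command", "body": {
  "commands": [0,0,-0.001,0,0,0,0.5,0,0,-0.001,0,0,0,0.8,0,0,-0.001,0,0,0,1,0,0,-0.001,0,0,0,1,0,0,-0.001,0,0,0,1,0,0,-0.01,0,0,0,1,0,0,-0.03,0,0,0,1,0,0,-0.06,0,0,0,1]
}}

```text
t: 7.9
eef_pos: [0.5305, 0.1064, 0.1866]
tool_rot: [-0.0, 0.695, 0.719, -0.001]
contact_force: [0.3, -0.2, 0.9]
gripper_width: 1.0
grasp_force: 0.0
```

Request:
{"method": "arm_command", "body": {
  "commands": [0,0,-0.04,0,0,0,1,0,0,-0.08,0,0,0,1,0,0,-0.08,0,0,0,0.5]
}}

```text
t: 8.2
eef_pos: [0.5348, 0.1069, 0.2725]
tool_rot: [0.002, 0.695, 0.719, 0.005]
contact_force: [0.2, -0.5, -0.2]
gripper_width: 0.856
grasp_force: 0.0
```

```bash
python3 go.py s -0.022 -0.122 0.20 0
```

```text
0.5136476479944828 -0.02327556206462275
now [0.5348 0.1069 0.2725] q [-0.8572  0.2464  0.6588  1.8592 -0.1721  1.0823 -0.0992] F [ 0.1725 -0.5128 -0.1522] t 8.2
shift [-0.1296 -0.0262  0.0718] rot [ 0.5348 -0.2104  0.0086]
```

Request:
{"method": "arm_command", "body": {
  "commands": [-0.045,-0.01,0,0,0,0,0,-0.09,-0.02,0,0,0,0,0,-0.13,-0.025,0,0,0,0,0,-0.13,-0.025,0.035,0,0,0,0,-0.13,-0.025,0.07,0,0,0,0,-0.13,-0.025,0.1,0,0,0,0,-0.13,-0.025,0.12,0,0,0,0,-0.13,-0.025,0.12,0,0,0,0]
}}

```text
t: 9.0
eef_pos: [0.5088, -0.0241, 0.1443]
tool_rot: [-0.002, 0.695, 0.719, -0.002]
contact_force: [0.1, 0.3, 0.1]
gripper_width: -0.0
grasp_force: 0.0
```

```bash
python3 go.py s -0.022 -0.122 0.052 0;  python3 - <<'E'
from h import *
c=snap('top','top4.png');d=snap('scene','sc4.png')
a=cv2.resize(c['img'][205:315,230:340],(400,400));b=cv2.resize(d['img'][150:320,270:440],(400,400))
cv2.imwrite('pics/g3.png',np.hstack([a,b])[:,:,::-1])
E
```

```text
0.5136476479944828 -0.02327556206462275
now [ 0.5088 -0.0241  0.1443] q [-0.6035  0.3728  0.6536  2.0596 -0.3088  0.8106  0.2682] F [0.0847 0.2805 0.0667] t 9.0
shift [0.0008 0.0053 0.0923] rot [-0.31    0.0562  0.0348]
```

View pics/g3.png

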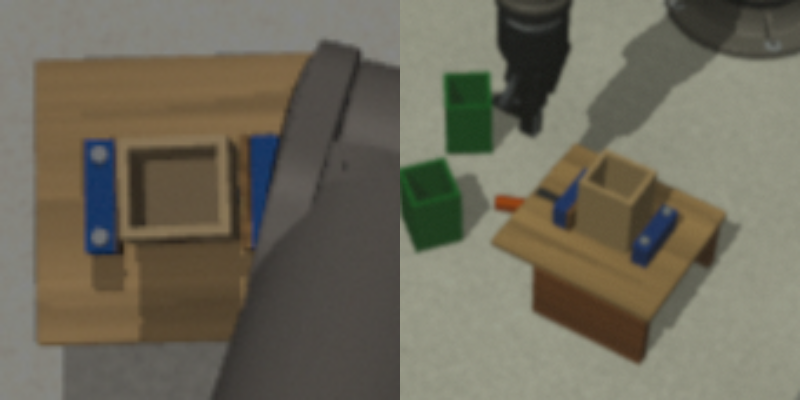

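The box stands upright and aligned between fence (left crop (100,195)) and jaw (265,190). I lower the shut fingers past the edge, on the -x side of the protruding knob arm.

Request:
{"method": "arm_command", "body": {
  "commands": [0,0.004,0.01,0,0,0,0,0,0.004,0.03,0,0,0,0,0,0.004,0.05,0,0,0,0,0,0.004,0.07,0,0,0,0,0,0.004,0.085,0,0,0,0,0,0.004,0.092,0,0,0,0,0,0.004,0.092,0,0,0,0]
}}

```text
t: 9.8
eef_pos: [0.5149, -0.0239, 0.0542]
tool_rot: [-0.0, 0.695, 0.719, -0.0]
contact_force: [0.1, 0.8, -0.2]
gripper_width: -0.002
grasp_force: 0.0
```

```bash
cat > m.py <<'E'
from go import *
F=[];T=[];P=[]
o=get_obs()
hx,hy=stand(0,-.08); f=o['contact_force'];m=o['torque'];p=o['eef_pos']
c,s=np.cos(ST[2]),np.sin(ST[2]); d=p[:2]-[hx,hy]
rel=np.array([c*d[0]+s*d[1],-s*d[0]+c*d[1]]); fl=np.array([c*f[0]+s*f[1],-s*f[0]+c*f[1]])
print('t',o['t'],'rel hub mm',rel*1e3,'z',p[2],'F stand',fl,f[2],'mz',m[2],'knob torque',-(d[0]*f[1]-d[1]*f[0]+m[2]), 'w/o mz',-(d[0]*f[1]-d[1]*f[0]),'M',m)
# torque if moment were taken about other point is seen from the free-turning 0.20
E
python3 m.py; python3 go.py s -0.022 -0.122 0.052 0|tail -1
```

```text
t 9.8 rel hub mm [-20.7479 -42.6773] z 0.05416465367061614 F stand [0.1542 0.8373] -0.19045261126577645 mz 0.006502914230416545 knob torque 0.004287710617024285 w/o mz 0.01079062484744083 M [ 0.0093 -0.0018  0.0065]
shift [ 0.0007 -0.0012  0.0022] rot [-0.0456  0.0061  0.0503]
```

Request:
{"method": "arm_command", "body": {
  "commands": [0,0.004,0,0,0,0,0,0,0.008,0,0,0,0,0,0,0.011,0,0,0,0,0,0,0.014,0,0,0,0,0,0,0.017,0,0,0,0,0,0,0.02,0,0,0,0,0,0,0.023,0,0,0,0,0,0,0.026,0,0,0,0,0]
}}

```text
t: 10.6
eef_pos: [0.5383, -0.0228, 0.0538]
tool_rot: [-0.002, 0.695, 0.719, -0.002]
contact_force: [-6.5, 0.6, 1.3]
gripper_width: -0.0
grasp_force: 2.4
```

```bash
python3 m.py
```

```text
t 10.6 rel hub mm [  2.6922 -42.3712] z 0.05382382205593527 F stand [-6.496   0.8294] 1.3289210444667345 mz 0.0653899370524441 knob torque 0.20761999008840387 w/o mz 0.273009927140848 M [0.008  1.2156 0.0654]
```

Knob torque reads 0.208 N m, matching the free-turning 0.20, so the force sensing works. Continuing.

Request:
{"method": "arm_command", "body": {
  "commands": [0,0.003,0,0,0,0,0,0,0.006,0,0,0,0,0,0,0.009,0,0,0,0,0,0,0.012,0,0,0,0,0,0,0.015,0,0,0,0,0]
}}

```text
t: 11.1
eef_pos: [0.5535, -0.0228, 0.0537]
tool_rot: [-0.002, 0.695, 0.719, -0.002]
contact_force: [-5.0, -2.1, -0.3]
gripper_width: 0.002
grasp_force: 2.1
```

```bash
python3 m.py
```

```text
t 11.1 rel hub mm [ 17.8125 -42.9114] z 0.053690556045310076 F stand [-5.1165 -1.9746] -0.2904808140583605 mz -0.0025851283577608478 knob torque 0.2573133616890445 w/o mz 0.25472823333128364 M [-0.2458  1.0722 -0.0026]
```

Request:
{"method": "arm_command", "body": {
  "commands": [0,-0.006,0,0,0,0,0,0,-0.01,-0.01,0,0,0,0,0,-0.01,-0.03,0,0,0,0,0,-0.01,-0.05,0,0,0,0,0,-0.04,-0.05,0,0,0,0,0,-0.07,-0.05,0,0,0,0,0,-0.095,-0.05,0,0,0,0,0,-0.095,-0.05,0,0,0,0]
}}

```text
t: 11.9
eef_pos: [0.4574, -0.0258, 0.1049]
tool_rot: [-0.001, 0.695, 0.719, -0.0]
contact_force: [-0.1, 0.9, 0.4]
gripper_width: -0.002
grasp_force: 0.0
```

```bash
python3 m.py;python3 - <<'E'
from h import *
c=snap('top','top5.png');d=snap('scene','sc5.png')
a=cv2.resize(c['img'][205:315,250:360],(400,400));b=cv2.resize(d['img'][150:320,270:440],(400,400))
cv2.imwrite('pics/g4.png',np.hstack([a,b])[:,:,::-1])
E
```

```text
t 11.9 rel hub mm [-78.2618 -42.6131] z 0.10493521510449369 F stand [-0.0523  0.9494] 0.3801279764174918 mz 0.017645402924082274 knob torque 0.05888200796230349 w/o mz 0.07652741088638576 M [-0.0313  0.0064  0.0176]
```

View pics/g4.png

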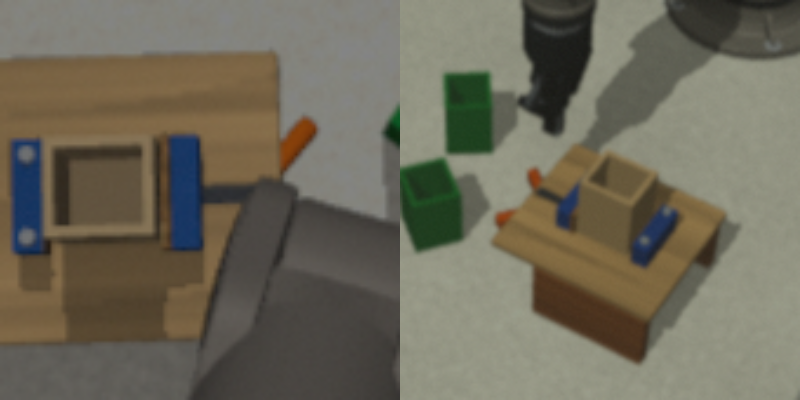

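The jaw moved closer (left crop (185,190)), and the next knob arm now sticks out on the -x side. I lower behind it and push.

Request:
{"method": "arm_command", "body": {
  "commands": [0,0,0.02,0,0,0,0,0,0,0.04,0,0,0,0,0,0,0.051,0,0,0,0,0,0,0.051,0,0,0,0,0,0.005,0.051,0,0,0,0,0,0.01,0.051,0,0,0,0,0,0.015,0.051,0,0,0,0,0,0.02,0.051,0,0,0,0]
}}

```text
t: 12.8
eef_pos: [0.4794, -0.0257, 0.0536]
tool_rot: [-0.001, 0.695, 0.719, -0.001]
contact_force: [-10.2, -4.5, 7.0]
gripper_width: 0.001
grasp_force: 5.3
```

```bash
python3 m.py
```

```text
t 12.8 rel hub mm [-56.3014 -43.2473] z 0.053635712087916114 F stand [-10.314   -4.1782] 7.032591665117447 mz -0.0871959911167035 knob torque 0.2980100487801045 w/o mz 0.210814057663401 M [-1.1688  2.0402 -0.0872]
```

Request:
{"method": "arm_command", "body": {
  "commands": [0,0.003,0,0,0,0,0,0,0.006,0,0,0,0,0,0,0.009,0,0,0,0,0,0,0.012,0,0,0,0,0,0,0.015,0,0,0,0,0]
}}

```text
t: 13.3
eef_pos: [0.4932, -0.0258, 0.053]
tool_rot: [-0.002, 0.695, 0.719, -0.002]
contact_force: [-5.2, -1.0, -0.6]
gripper_width: 0.001
grasp_force: 2.0
```

```bash
python3 m.py
```

```text
t 13.3 rel hub mm [-42.5257 -43.8022] z 0.05295343784943268 F stand [-5.2667 -0.8154] -0.5912468965514792 mz -0.05206425803252756 knob torque 0.24808100010723672 w/o mz 0.19601674207470915 M [-0.2837  0.9903 -0.0521]
```

```bash
cat > a.py <<'E'
from go import *
hx,hy=stand(0,-.08); c,s=np.cos(ST[2]),np.sin(ST[2]); L=[]
for i in range(5):
    read_camera('scene'); o=get_obs(); f=o['contact_force'];d=o['eef_pos'][:2]-[hx,hy]
    L.append([-(d[0]*f[1]-d[1]*f[0]+o['torque'][2]),-(d[0]*f[1]-d[1]*f[0]),f[0],f[1],c*d[0]+s*d[1],-s*d[0]+c*d[1]])
L=np.array(L); print('t',o['t'],'torque',L[:,0].mean(),'+-',L[:,0].std()/5**.5,'nomz',L[:,1].mean(),'F',L[:,2:4].mean(0),'rel mm',L[:,4:].mean(0)*1e3)
E
python3 a.py
```

```text
t 13.55 torque 0.2184410085344608 +- 0.01994101675471832 nomz 0.17928351011106852 F [-4.9839 -1.0481] rel mm [-41.1712 -42.9615]
```

Request:
{"method": "arm_command", "body": {
  "commands": [0,0.002,0,0,0,0,0,0,0.004,0,0,0,0,0,0,0.006,0,0,0,0,0]
}}

```text
t: 13.85
eef_pos: [0.5008, -0.0246, 0.0534]
tool_rot: [-0.001, 0.695, 0.719, -0.001]
contact_force: [-5.2, -1.5, -0.4]
gripper_width: -0.001
grasp_force: 2.2
```

```bash
python3 a.py
```

```text
t 14.1 torque 0.2124876158676054 +- 0.00635629338474217 nomz 0.14940076591449386 F [-4.8733 -1.9666] rel mm [-34.4825 -42.8336]
```

Request:
{"method": "arm_command", "body": {
  "commands": [0,0.0015,0,0,0,0,0,0,0.003,0,0,0,0,0]
}}

```text
t: 14.3
eef_pos: [0.5041, -0.0245, 0.0534]
tool_rot: [-0.001, 0.695, 0.719, -0.001]
contact_force: [-5.2, -2.6, -0.0]
gripper_width: 0.002
grasp_force: 2.3
```

```bash
python3 a.py
python3 - <<'E'
from h import *
c=snap('top','top6.png');d=snap('scene','sc6.png')
a=cv2.resize(c['img'][215:295,240:350],(770,560),interpolation=cv2.INTER_CUBIC)
cv2.imwrite('pics/g5.png',a[:,:,::-1])
E
```

```text
t 14.55 torque 0.19421865776762426 +- 0.018883930806727154 nomz 0.11988745320759872 F [-4.5712 -2.7164] rel mm [-31.3246 -42.9281]
```

View pics/g5.png

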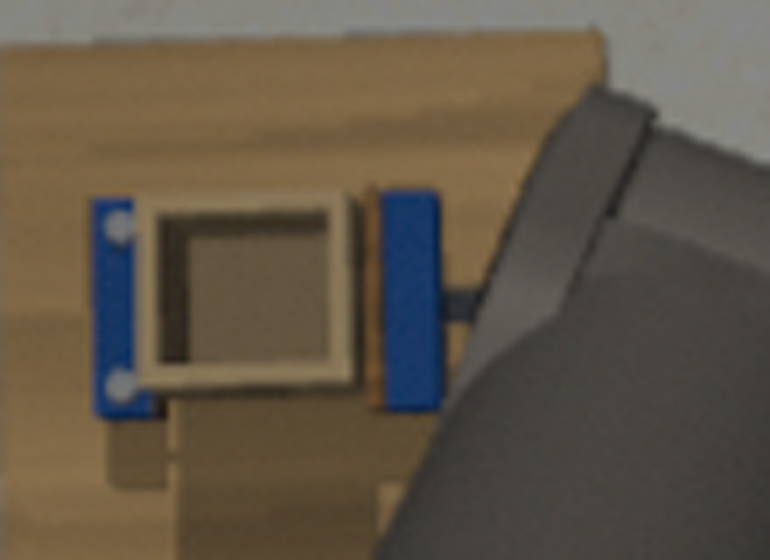

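Run:
```python
from go import *
T=np.load('pics/top.npz')
g=lambda a:np.array(a)/7+[240,215]-.43
c,s=np.cos(ST[2]),np.sin(ST[2])
def L(a,z):
    d=px2w(T,g(a),z)[:2]-ST[:2]; return np.array([c*d[0]+s*d[1],-s*d[0]+c*d[1]])*1e3
print('jaw blue',L((382,300),.12),L((441,300),.12),'cork',L((365,300),.12))
print('fence',L((93,300),.12)); print('box top',[L(p,.17) for p in((135,200),(350,192),(354,383),(138,390))])
```

```text
jaw blue [ -0.9791 -27.5256] [ -1.426  -46.1091] cork [ -0.8503 -22.1704]
fence [ 1.2114 63.5548]
box top [array([26.7421, 42.4163]), array([ 27.5969, -22.2974]), array([-29.8983, -22.6425]), array([-30.4474,  41.9714])]
```

The picture shows the cork at stand y ≈ -22, just about touching the box, with the box face ~1 mm from the fence. The bite is near, so small steps from here.

Request:
{"method": "arm_command", "body": {
  "commands": [0,0.001,0,0,0,0,0,0,0.002,0,0,0,0,0,0,0.003,0,0,0,0,0]
}}

```text
t: 14.95
eef_pos: [0.5072, -0.0245, 0.0535]
tool_rot: [-0.0, 0.695, 0.719, -0.001]
contact_force: [-4.4, -2.2, -0.1]
gripper_width: 0.0
grasp_force: 2.3
```

```bash
python3 a.py
```

```text
t 15.2 torque 0.2176031675648824 +- 0.01996849833334457 nomz 0.13606357278281406 F [-4.7031 -2.6373] rel mm [-28.2929 -43.0346]
```

Request:
{"method": "arm_command", "body": {
  "commands": [0,0.001,0,0,0,0,0,0,0.002,0,0,0,0,0]
}}

```text
t: 15.4
eef_pos: [0.5092, -0.0246, 0.0535]
tool_rot: [-0.0, 0.695, 0.719, -0.001]
contact_force: [-4.6, -3.4, 0.7]
gripper_width: 0.002
grasp_force: 2.3
```

```bash
python3 a.py
```

```text
t 15.65 torque 0.19074168615027257 +- 0.02038734356594009 nomz 0.13960351157215353 F [-4.8372 -2.9555] rel mm [-26.2677 -43.1398]
```

Request:
{"method": "arm_command", "body": {
  "commands": [0,0.001,0,0,0,0,0,0,0.002,0,0,0,0,0]
}}

```text
t: 15.85
eef_pos: [0.5112, -0.0246, 0.0535]
tool_rot: [-0.0, 0.695, 0.719, -0.001]
contact_force: [-5.7, -4.1, -0.4]
gripper_width: 0.001
grasp_force: 2.4
```

```bash
python3 a.py
```

```text
t 16.1 torque 0.20046382272036728 +- 0.017727453286353317 nomz 0.11716631176383863 F [-4.4662 -3.4948] rel mm [-24.2659 -43.2663]
```

```bash
sed -i 's/range(5)/range(8)/;s/5\*\*.5/8**.5/' a.py
```

Request:
{"method": "arm_command", "body": {
  "commands": [0,0.001,0,0,0,0,0,0,0.002,0,0,0,0,0]
}}

```text
t: 16.3
eef_pos: [0.5133, -0.0247, 0.0535]
tool_rot: [-0.0, 0.695, 0.719, -0.001]
contact_force: [-5.7, -3.6, 0.2]
gripper_width: -0.0
grasp_force: 2.5
```

```bash
python3 a.py
```

```text
t 16.7 torque 0.19411737795383255 +- 0.015087766738301606 nomz 0.12619556273274715 F [-4.4872 -3.4534] rel mm [-22.2083 -43.348 ]
```

Request:
{"method": "arm_command", "body": {
  "commands": [0,0.001,0,0,0,0,0,0,0.002,0,0,0,0,0]
}}

```text
t: 16.9
eef_pos: [0.5152, -0.0248, 0.0535]
tool_rot: [-0.0, 0.695, 0.719, -0.001]
contact_force: [-5.8, -5.2, -0.6]
gripper_width: -0.0
grasp_force: 2.8
```

```bash
python3 a.py
```

```text
t 17.3 torque 0.20049791570365083 +- 0.01110079177139344 nomz 0.13288179741176082 F [-4.888  -4.4288] rel mm [-20.3491 -43.6084]
```

Request:
{"method": "arm_command", "body": {
  "commands": [0,0.001,0,0,0,0,0,0,0.002,0,0,0,0,0]
}}

```text
t: 17.5
eef_pos: [0.5167, -0.025, 0.0535]
tool_rot: [-0.0, 0.695, 0.719, -0.001]
contact_force: [-7.6, -4.6, 1.8]
gripper_width: 0.0
grasp_force: 3.7
```

```bash
python3 a.py
```

```text
t 17.9 torque 0.24569114881541507 +- 0.010512340886766365 nomz 0.2070541382179205 F [-6.4978 -4.6914] rel mm [-18.8939 -43.8109]
```

Bite felt: torque rose from 0.20 to 0.246 (~4–5 N). Now 1 mm steps towards 0.33.

Request:
{"method": "arm_command", "body": {
  "commands": [0,0.001,0,0,0,0,0,0,0.0015,0,0,0,0,0,0,0.0015,0,0,0,0,0]
}}

```text
t: 18.2
eef_pos: [0.5178, -0.0251, 0.0535]
tool_rot: [-0.001, 0.695, 0.719, -0.001]
contact_force: [-7.9, -4.7, 2.5]
gripper_width: -0.003
grasp_force: 4.1
```

```bash
python3 a.py
```

```text
t 18.6 torque 0.2809739427474107 +- 0.012052705744549865 nomz 0.25862560623979314 F [-7.5693 -4.777 ] rel mm [-17.893  -43.9334]
```

Request:
{"method": "arm_command", "body": {
  "commands": [0,0.001,0,0,0,0,0,0,0.001,0,0,0,0,0]
}}

```text
t: 18.8
eef_pos: [0.5186, -0.0251, 0.0534]
tool_rot: [-0.001, 0.695, 0.719, -0.001]
contact_force: [-8.4, -5.3, 2.9]
gripper_width: -0.001
grasp_force: 4.4
```

```bash
python3 a.py
```

```text
t 19.2 torque 0.3081908191499495 +- 0.01153691430222545 nomz 0.29758028781051005 F [-8.3444 -4.7731] rel mm [-17.0739 -44.0156]
```

Request:
{"method": "arm_command", "body": {
  "commands": [0,0.0008,0,0,0,0,0,0,0.0008,0,0,0,0,0]
}}

```text
t: 19.4
eef_pos: [0.5192, -0.0252, 0.0534]
tool_rot: [-0.001, 0.695, 0.719, -0.002]
contact_force: [-8.2, -4.7, 3.9]
gripper_width: -0.001
grasp_force: 4.7
```

```bash
python3 a.py; python3 a.py
```

```text
t 19.8 torque 0.34005399017156324 +- 0.012013684764990656 nomz 0.30856582030025725 F [-8.5414 -4.8334] rel mm [-16.4777 -44.0665]
t 20.2 torque 0.3158882373301193 +- 0.012535526601176973 nomz 0.3051555823872716 F [-8.6513 -5.3827] rel mm [-16.4837 -44.0603]
```

Mean torque 0.328 N m ≈ 12.8 N. I back off, rise and look.

Request:
{"method": "arm_command", "body": {
  "commands": [0,-0.004,0,0,0,0,0,0,-0.012,0,0,0,0,0,0,-0.015,-0.02,0,0,0,0,0,-0.015,-0.06,0,0,0,0,0,-0.015,-0.11,0,0,0,0,0,-0.015,-0.15,0,0,0,0,-0.05,-0.015,-0.15,0,0,0,0,-0.1,-0.015,-0.15,0,0,0,0]
}}

```text
t: 21.0
eef_pos: [0.5124, -0.1223, 0.2058]
tool_rot: [0.002, 0.692, 0.722, 0.003]
contact_force: [1.1, -0.3, -0.5]
gripper_width: 0.001
grasp_force: 0.0
```

Request:
{"method": "arm_command", "body": {
  "commands": [-0.05,0,0,0,0,0,0,-0.1,0,0,0,0,0,0,-0.15,0,0,0,0,0,0,-0.2,0,0,0,0,0,0,-0.2,0,0,0,0,0,0,-0.2,0,0,0,0,0,0]
}}

```text
t: 21.6
eef_pos: [0.5168, -0.3254, 0.2039]
tool_rot: [0.001, 0.696, 0.718, 0.0]
contact_force: [-0.5, 0.8, -0.4]
gripper_width: -0.001
grasp_force: 0.0
```

Run:
```python
from h import *
c=snap('top','top7.png');d=snap('scene','sc7.png')
a=cv2.resize(c['img'][205:315,230:340],(400,400));b=cv2.resize(d['img'][150:320,270:440],(400,400))
cv2.imwrite('pics/g6.png',np.hstack([a,b])[:,:,::-1]); o=get_obs(); print(o['t'],o['contact_force'],o['joint_vel'])
```

```text
21.7 [-0.3497  0.8073  0.1063] [-0.0217 -0.0072 -0.004   0.0094  0.0035  0.0025  0.0007]
```

View pics/g6.png

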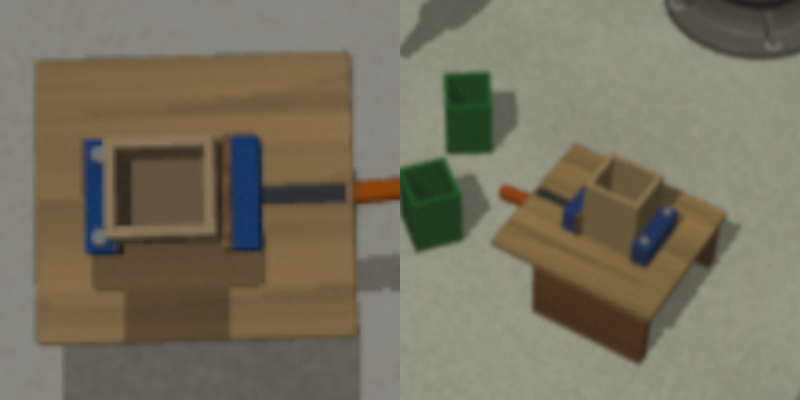

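The box is upright and aligned between fence (95,195) and jaw (245,190), both touching its plain side walls. The green boxes haven't moved and the arm is clear, so I'm handing in.

```bash
python3 -c "
from station import hand_in; print(hand_in())"
```

```text
the job is handed in; nothing more can be done
None
```

The birdhouse box stands upright in the middle of the clamp, its plain side walls against the jaws; I tightened it with the knob to about 13 N (0.33 N m felt at the knob), then backed the arm clear and handed in at 21.7 s.

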